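# Shut the torch valve and purge the line

### The job

On the small gas manifold, turn the one bar-shaped valve knob clockwise (seen from above) until it meets its seat, nip it up hand-tight to about a quarter of a newton metre without forcing it, and let go leaving it shut. Then press the push button in the same row fully down, keep it down for a full second and release it. Do not touch the round knobs beside them, and leave the crucible, the brick and the steel block where they are.

Things in the scene. Friction and masses are not known exactly. Their poses are not given: they have to be found in the camera images.
- valve_grip (a point): Centre of the grip of the bar-shaped shut-off knob: a black upright bar 40 mm long, 14 mm thick and 34 mm high; the point is on the turning axis (vertical), 12 mm below the bar's top and 34 mm above the manifold's top. Its x axis lies along the bar (a thin white line marks the top on the -x half), its z axis points up.
- valve: The same bar knob; origin at the centre of its underside, 6 mm above the manifold's top. The bar stands on a neck 22 mm across over a brass disc 48 mm across; its lower edge is 12 mm and its top 46 mm above the manifold's top. It turns clockwise from above with about 0.08 N m of rubbing; after 0.5 to 1.3 rad, different every time and not marked, it meets its seat and the torque rises steeply: 0.17 N m just shuts it, over 0.47 N m ruins it.
- valve_seat (a joint): How far the valve's seat is squeezed (rad of turn past first meeting it; not the knob angle): within 0.01 of 0 until then, after that turning on takes 0.07 N m plus 2.5 N m per rad (held still, the torque may read up to 0.14 N m less). Shut means at least 0.04 reached; over 0.16 is overtightened. Let go, it settles back to 0.01 to 0.03 and stays; reopening the knob brings it to 0.
- purge (a joint): The push button's travel in m: 0 up, 0.006 fully down (against a spring, about 6 N); it springs back up.
- purge_top (a point): Centre of the top face of the black push button (24 mm across, in a dark steel round housing in the same row as the knobs); z is up, it is pressed straight down.
- round_a: A round black ribbed regulating knob, 36 mm across and 34 mm high, turning lightly about its vertical axis; origin at the centre of its underside, 6 mm above the manifold's top. Not to be touched.
- round_b: A round black ribbed regulating knob, 36 mm across and 34 mm high, turning lightly about its vertical axis; origin at the centre of its underside, 6 mm above the manifold's top. Not to be touched.
- round_c: A round black ribbed regulating knob, 36 mm across and 34 mm high, turning lightly about its vertical axis; origin at the centre of its underside, 6 mm above the manifold's top. Not to be touched.
- manifold: Aluminium manifold block, 100 (x) by 310 (y) by 50 mm high, fixed to the bench; origin at the centre of its underside. On its top, along the middle of its length, stand the bar knob, the three round knobs and the push button, 58 mm from centre to centre, in any order.
- crucible: Small white ceramic bowl, 60 mm across and 35 mm high, loose on the bench on the robot's side of the manifold; origin at the centre of its underside.
- firebrick: Soldering brick, 75 by 150 by 40 mm, loose on the bench beyond the manifold; origin at the centre of its underside.
- bench_block: Square steel bench block, 60 by 60 by 25 mm, loose on the bench on the robot's side of the manifold; origin at the centre of its underside.

How it is judged:
On the way, in this order (a step that is already met when the one before it is completed fails the run):
1. the bar knob is turned shut and nipped up: the seat is squeezed at least 0.04 rad for 0.2 s (value of joint valve_seat above 0.04 rad), for 0.2 s.
2. with the valve shut, the push button is held down (at least 4.5 mm) for 0.8 s (value of joint purge above 0.0045 m and value of joint valve_seat above 0.008 rad), for 0.8 s.
At the end, for the whole second after the job is handed in: The valve is still shut (seat squeezed 0.008 to 0.16 rad), the push button is up again (within 1.5 mm) (value of joint valve_seat between 0.008 and 0.16 rad and value of joint purge below 0.0015 m); the robot touches nothing.
It fails at once if the valve seat is overtightened (squeezed more than 0.16 rad, about 0.47 N m) (value of joint valve_seat above 0.16 rad).
It fails at once if a round knob is touched (more than 1 N) (contact force between any of round_a, round_b, round_c and anything else above 1 N).
It fails at once if the crucible, the brick or the steel block is moved more than 10 mm (distance of any of crucible, firebrick, bench_block from where it was at the start of the episode above 0.01 m).
It also fails if it takes over 64 s, if anything falls off the work surface, if the arm or the gripper's body presses on something with over 40 N, if the wrist force passes 120 N, or if a joint passes its speed limit or range.

### The arm

A 6-joint arm with a two-finger parallel gripper is mounted at the origin on the work surface. World frame = base frame: x ahead of the robot, y to its left, z up, the work surface at z = 0. Lengths are in m, angles in rad, forces in N, time in s.
With the tool pointing down it reaches from about 0.425 to 0.95 m from the base axis. Payload 3.5 kg.
Tool frame: the origin (TCP) lies on the centre line of the jaws, within the pads' length; the fingertips stand 14 mm ahead of it and the grasp point (between the pads) lies 5 mm behind it (ctrl.finger_overhang is the distance from the TCP to the fingertips, in m); z points along the fingers, y is the line along which they close (so a half turn about z gives the same grasp; the last joint's range is limited). The gripper opens to 85 mm and grips with 20 to 120 N. Pads are 22 mm wide; open, the fingers measure 114 mm over their backs; the gripper's body (76 mm by 85 mm) begins 54 mm behind the grasp point. The pads swing forward as they close: fully open they stand 13 mm farther back than shut.
Start: joints at [1.128, 0.286, 1.577, -0, 1.279, -0.15], TCP at [0.195, 0.646, 0.245] pointing down, gripper open.
Joint ranges: [-2.77, 2.77], [-0.9, 2.22], [0.21, 2.48], [-1.53, 4.67], [0.24, 2.81], [-2.84, 2.84]. Speed limits (rad/s): [2.79, 2.79, 3.14, 3.14, 3.14, 3.14].

### API

Orientations are given as a unit quaternion [x, y, z, w].
In Python, from plant import ctrl gives the robot as it stands.
- The arm moves only by the tool send_rows, never from a script. Its argument "moves" is text: rows parted by semicolons, each of 7 numbers parted by spaces: the turn, a rotation vector about the tool's x, y, z in units of 360 degrees (1.0 is 360 degrees), then the shift along the tool's x, y, z in units of 20 cm (1.0 is 20 cm), then the gripper's target within -1 to 1 (fully open at 1, half-way at 0, shut at -1). A call has 1 to 12 rows; each row is the pose to reach, as a shift and turn from the pose commanded when the call began, along the tool's axes at that moment, turning the shorter way round; what a row does not reach only later rows make up. A row lasts 1/8 s, in which the tool goes at most 62.5 mm and 10.7 degrees, less where a joint would pass 70% of its speed; a pose out of reach is approached as far as the arm can. A call with a number of a shift or a turn outside -1 to 1 is refused whole. A call with a gripper value outside its range is refused whole. The fingers move at their own pace and stop on an object; "newtons" is the grip in N (left out, the last holds). Time passes only in rows, so rows that repeat a pose let the fingers close. It gives the time, the measured TCP pose, the force, the opening and the grip force at its end, in the units of the state.
- ctrl.get_state(): the state, without advancing time (a new reading comes with each control period).
- ctrl.read_camera(name): name is "side" or "top" or "wrist"; returns a dict with "image" (480x640x3 uint8, red, green, blue), "fovy" (degrees; the focal length in pixels is half the picture's height over the tangent of half this angle, whatever the lens; pixels are square), "cx", "cy" (the principal point, pixels), "distortion" ([k1, k2, p1, p2, k3] as OpenCV has them; the pictures are not rectified), "extrinsics" (4x4, takes a point from camera to world coordinates). Camera axes: x right, y up, looking along -z (the intrinsics and any distortion apply to the point x, -y, -z); pixel columns grow to the right and rows downward; lengths in m; the calibration is good to about 2 mm. A picture is of the moment at which its call begins. There is no depth.
- ctrl.sign_off(): hands the job in; it is judged then, once.
The state is a dict: "time": time; "qpos": joint angles; "dq": joint speeds; "joint_efforts": joint torques, N m; "eef_pos": TCP position; "tcp_rot": TCP orientation; "contact_force": force on the tool from outside, world axes, zero at the start; "wrist_torque": the same for the moment, N m; "opening": opening from 0.0 (shut) to 1.0 (fully open); "finger_force": force on a finger pad.
Only numpy, scipy, OpenCV 4.12 (cv2) and the standard library are available. Lean on these libraries where they do the work, as an engineer would, in place of code of your own. Each camera call takes 0.05 s, during which the arm holds its last target. There are 200 camera calls.

## Working session

There is one attempt and no reset: what is moved stays moved. The work goes in short steps, Python scripts to look and compute and a tool call to move; the robot and the scene stay as the last step left them, time stands still between calls to the robot, and variables do not carry over. Pictures are saved under pics/ and viewed, at most 10 in all, crops included, and the job is handed in when it is done.

Besides the shell and the picture viewer there is one more tool, called after "Request:" as a command line: name --argument value ..., lists and objects as JSON in quotes. send_rows: Moves the arm, as the interface text tells. Its arguments: {"type":"object","properties":{"moves":{"type":"string"},"newtons":{"type":"number"}},"required":["moves"]}

```bash
mkdir -p pics; ls; cat > h.py <<'E'
import numpy as np, cv2, json
from plant import ctrl
from scipy.spatial.transform import Rotation as R
def shot(n,f):
    c=ctrl.read_camera(n); cv2.imwrite(f,c["image"][:,:,::-1]); 
    np.savez(f+'.npz',**{k:np.array(v) for k,v in c.items()}); return c
def K(c):
    f=240/np.tan(np.radians(float(c["fovy"]))/2); return np.array([[f,0,c["cx"]],[0,f,c["cy"]],[0,0,1.]])
def ray(c,uv):
    p=cv2.undistortPoints(np.array(uv,float).reshape(-1,1,2),K(c),np.array(c["distortion"],float)).reshape(-1,2)
    d=np.c_[p[:,0],-p[:,1],-np.ones(len(p))]; E=np.array(c["extrinsics"])
    return E[:3,3],d@E[:3,:3].T
def plane(c,uv,z):
    o,d=ray(c,uv); return o+d*((z-o[2])/d[:,2])[:,None]
def proj(c,P):
    E=np.linalg.inv(np.array(c["extrinsics"])); q=np.atleast_2d(P)@E[:3,:3].T+E[:3,3]
    q=q*[1,-1,-1]; return cv2.projectPoints(q,np.zeros(3),np.zeros(3),K(c),np.array(c["distortion"],float))[0].reshape(-1,2)
E
python3 - <<'E'
from h import *
ims=[]
for n in("top","side","wrist"):
    c=shot(n,f"pics/{n}0.png"); print(n,c["fovy"],c["cx"],c["cy"],c["distortion"],np.round(c["extrinsics"],3).tolist())
print(ctrl.get_state(), ctrl.finger_overhang)
E
```

```text
pics
top 56.98544642437819 323.84015166257825 240.4256057841873 [-0.02740342  0.          0.          0.          0.        ] [[-0.013, 0.998, -0.066, 0.538], [-1.0, -0.011, 0.024, 0.053], [0.023, 0.067, 0.998, 0.758], [0.0, 0.0, 0.0, 1.0]]
side 52.25429658510018 316.0325426539503 233.87162794251336 [-0.10627656  0.          0.          0.          0.        ] [[-0.761, 0.478, -0.439, 0.248], [-0.649, -0.565, 0.509, 0.426], [-0.005, 0.672, 0.74, 0.673], [0.0, 0.0, 0.0, 1.0]]
wrist 64.79142554985724 313.3353229125813 233.80116120283944 [0.02085119 0.         0.         0.         0.        ] [[0.29, -0.919, -0.269, 0.127], [0.957, 0.277, 0.084, 0.668], [-0.002, -0.282, 0.959, 0.374], [0.0, 0.0, 0.0, 1.0]]
{'time': 0.15, 'qpos': array([ 1.12799991e+00,  2.86995123e-01,  1.57786790e+00,  1.92734005e-05,
        1.27861901e+00, -1.49994735e-01]), 'dq': array([ 0.00074582, -0.00212559, -0.00310692,  0.0012322 , -0.00247643,
       -0.0011284 ]), 'joint_efforts': array([ 1.60365540e-03, -4.06599605e+01, -2.93143326e+01, -8.33798617e-05,
        3.91182286e-03,  9.65466171e-06]), 'eef_pos': array([0.19457651, 0.64582513, 0.24422822]), 'tcp_rot': array([ 1.45881119e-01,  9.89301676e-01, -9.00802328e-04, -2.84743482e-04]), 'contact_force': array([-0.00955683, -0.44971873,  0.1115767 ]), 'wrist_torque': array([-0.01992685,  0.01799609, -0.01940285]), 'finger_force': 0.0, 'opening': 1.0023606190058616} 0.014
```

View pics/top0.png

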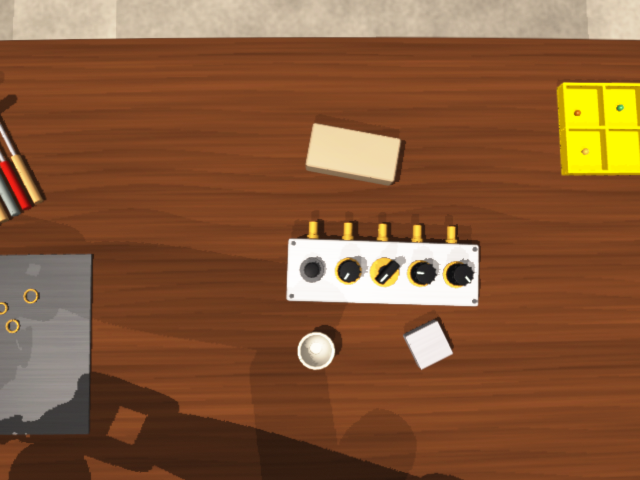

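View pics/side0.png

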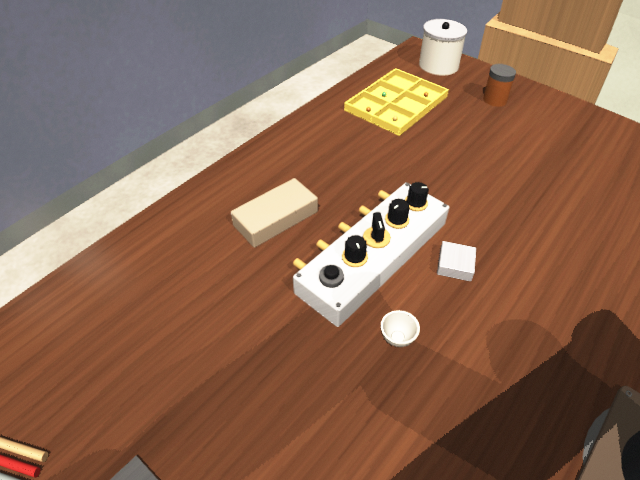

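The top view shows the button at about (312,270), round knobs at (348,271), (422,273) and (459,274), and the bar knob at (385,271) with its white line on the lower-left half. The crucible is at (316,350) and the block at (428,344). The side view shows the same order.

```bash
python3 - <<'E'
from h import *
a=np.load("pics/top0.png.npz"); b=np.load("pics/side0.png.npz")
im=cv2.imread("pics/top0.png"); g=im[225:315,280:490]
z1=cv2.resize(g,None,fx=3.8,fy=3.8,interpolation=cv2.INTER_CUBIC)
s=cv2.imread("pics/side0.png")[175:325,285:455]; z2=cv2.resize(s,(280,247),interpolation=cv2.INTER_CUBIC)
d=cv2.resize(im[250:295,362:410],(370,247*1),interpolation=cv2.INTER_CUBIC)
o=np.zeros((600,800,3),np.uint8); o[:342,:798]=z1; o[345:592,:280]=z2;o[345:592,300:670]=d
cv2.imwrite("pics/crop1.png",o)
# plate corners
hsv=cv2.cvtColor(im,cv2.COLOR_BGR2HSV)
m=((hsv[...,1]<45)&(hsv[...,2]>150)).astype(np.uint8); m[:232]=0;m[312:]=0;m[:,:280]=0;m[:,490:]=0
p=np.argwhere(m)[:,::-1]; P=plane(a,p,0.05)[:,:2]
r=cv2.minAreaRect(P.astype(np.float32)); print(r, cv2.boxPoints(r))
# dark blobs in top
m=((hsv[...,2]<80)).astype(np.uint8)*255; m[:245]=0;m[298:]=0;m[:,:295]=0;m[:,475:]=0
n,l,st,ce=cv2.connectedComponentsWithStats(m)
for i in range(1,n):
    if st[i,4]>60: print(st[i],ce[i],plane(a,ce[i],0.084)[0])
print(proj(a,[[.5,0,.05]]))
# silver block, crucible rough
print(plane(a,[[428,344],[316,350]],0.025))
E
```

```text
((0.5328682065010071, -0.059119418263435364), (0.3080577850341797, 0.09861529618501663), 87.41454315185547) [[ 0.4766626  -0.21076728]
 [ 0.5751775  -0.21521576]
 [ 0.5890738   0.09252845]
 [ 0.49055892  0.09697692]]
[338 260  23  22 340] [348.78529412 270.13529412] [ 0.53659487 -0.00119132  0.084     ]
[376 261  23  23 236] [387.12711864 270.53813559] [ 0.53520678 -0.05985701  0.084     ]
[304 262  17  16 204] [312.10294118 269.12254902] [0.53885176 0.05466526 0.084     ]
[411 262  25  22 403] [422.94292804 272.74193548] [ 0.53109406 -0.11489818  0.084     ]
[447 263  27  22 435] [458.99770115 273.66206897] [ 0.52890133 -0.17071483  0.084     ]
[[346.71826998 293.11772738]]
[[ 0.41308103 -0.13491909  0.025     ]
 [ 0.4066947   0.04996722  0.025     ]]
```

View pics/crop1.png

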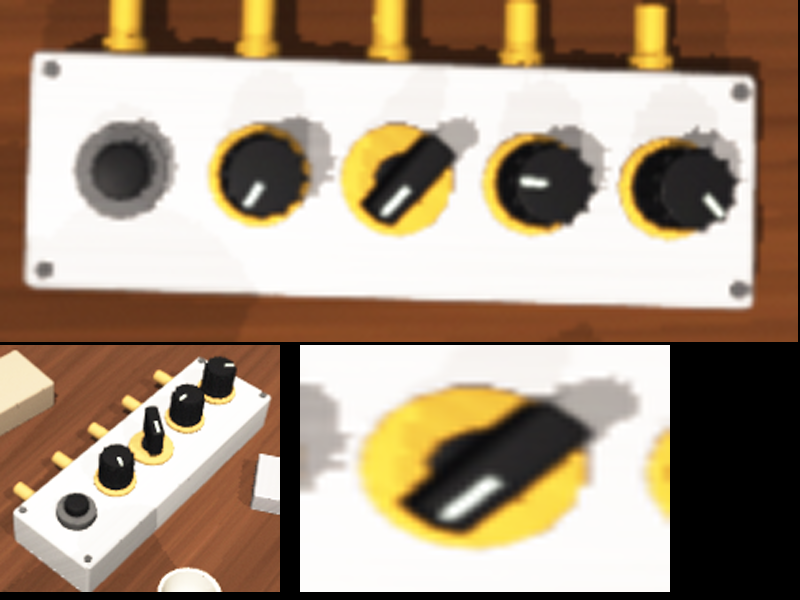

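The bar sits in the middle position, at about (0.533, -0.059), with a yaw of about -44°. I'll travel over it at the current height.

Request:
send_rows --moves "0 0 0 -0.88 -0.96 0 0; 0 0 0 -0.88 -0.96 0 0; 0 0 0 -0.88 -0.96 0 0; 0 0 0 -0.88 -0.96 0 0; 0 0 0 -0.88 -0.96 0 0"

```text
time: 0.78
eef_pos: [0.3089, 0.4089, 0.245]
tcp_rot: [0.148, 0.989, -0.0, -0.0]
contact_force: [0.1, 0.5, -0.6]
opening: 0.504
finger_force: 0.0
```

Request:
send_rows --moves "0 0 0 -0.88 -0.96 0 -0.25; 0 0 0 -0.88 -0.96 0 -0.25; 0 0 0 -0.88 -0.96 0 -0.25; 0 0 0 -0.88 -0.96 0 -0.25; 0 0 0 -0.88 -0.96 0 -0.25"

```text
time: 1.4
eef_pos: [0.4222, 0.1748, 0.2454]
tcp_rot: [0.148, 0.989, 0.0, 0.0]
contact_force: [-0.3, 0.7, -0.4]
opening: 0.374
finger_force: 0.0
```

Request:
send_rows --moves "0 0 0.076 -0.85 -0.92 0 -0.25; 0 0 0.076 -0.85 -0.92 0 -0.25; 0 0 0.076 -0.85 -0.92 0 -0.25; 0 0 0.076 -0.85 -0.92 0 -0.25; 0 0 0.076 -0.85 -0.92 0 -0.25; 0 0 0.076 -0.85 -0.92 0 -0.25; 0 0 0.076 -0.85 -0.92 0 -0.25"

```text
time: 2.28
eef_pos: [0.5303, -0.0464, 0.2451]
tcp_rot: [0.375, 0.927, 0.0, -0.0]
contact_force: [-0.5, -0.1, 0.6]
opening: 0.376
finger_force: 0.0
```

```bash
python3 - <<'E'
from h import *
c=shot("wrist","pics/w1.png"); s=ctrl.get_state(); print(s['time'],s['eef_pos'],s['qpos'],s['opening'],s['wrist_torque'],s['contact_force'])
M=R.from_quat(s['tcp_rot']).as_matrix(); print(M.round(3), np.degrees(np.arctan2(M[1,1],M[0,1])))
print(proj(c,[[.533,-.059,.096],[.538,.0568,.07]]))
E
```

```text
2.325 [ 0.53028091 -0.04642864  0.24524383] [-2.78171755e-01 -2.96986874e-02  1.92593344e+00  3.15151463e-04
  1.24562691e+00 -1.08128924e+00] 0.37671502520225736 [ 0.06092642 -0.00336784 -0.0451632 ] [ 0.06827853 -0.13167288  1.22405561]
[[-0.719  0.695 -0.   ]
 [ 0.695  0.719  0.   ]
 [ 0.     0.    -1.   ]] 46.00946978154787
[[301.81674429 234.358335  ]
 [413.85651558 129.60461001]]
```

View pics/w1.png

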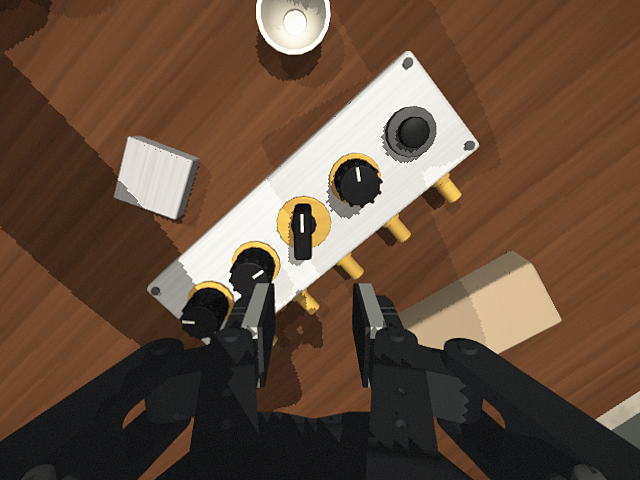

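The wrist view shows the bar nearly upright in the image, top face about (303,235), white line in its upper half, button at (413,132). Next I'll measure its edges.

```bash
python3 - <<'E'
from h import *
c=np.load("pics/w1.png.npz"); im=cv2.imread("pics/w1.png"); v=im.max(2)
for r in range(200,264,4):
    x=np.where(v[r,280:325]<70)[0]+280; print(r,(x.min(),x.max(),len(x)) if len(x) else None,end=' ; ')
L=[];Rr=[]
for r in range(236,257):
    x=np.where(v[r,285:320]<70)[0]+285; L.append([x.min()-.5,r]);Rr.append([x.max()+.5,r])
for e in(L,Rr):
    P=plane(c,e,.096)[:,:2]; d=cv2.fitLine(P.astype(np.float32),cv2.DIST_HUBER,0,.01,.01).ravel(); print(d,np.degrees(np.arctan2(d[1],d[0])))
print("ends",plane(c,[[303,260]],.096))
# screws on plate: dark grey
for uv in ([408,62],[470,146],[154,291]): print(plane(c,[uv],.05))
print("button",[plane(c,[[413,132]],z)[0].round(4).tolist() for z in(.06,.07,.08)])
t=np.load("pics/top0.png.npz"); print("button top cam",[plane(t,[[312.1,269.1]],z)[0].round(4).tolist() for z in(.06,.07,.08)])
P=plane(t,[[387.6,271.8]],.096); print("bar top cam",P, plane(t,[[280+374/3.8,225+213/3.8],[280+443/3.8,225+141/3.8]],.096))
s=np.load("pics/side0.png.npz"); si=cv2.imread("pics/side0.png"); cv2.imwrite("pics/crop2.png",np.hstack([cv2.resize(si[205:250,360:400],(400,450),interpolation=cv2.INTER_CUBIC),cv2.resize(si[255:295,310:350],(400,450),interpolation=cv2.INTER_CUBIC)]))
for z in (.065,.07,.075,.08):print(proj(s,[[.538,.0568,z]]))
print(proj(s,[[.533,-.059,.096]]))
E
```

```text
200 None ; 204 (np.int64(297), np.int64(308), 12) ; 208 (np.int64(295), np.int64(310), 16) ; 212 (np.int64(293), np.int64(310), 18) ; 216 (np.int64(293), np.int64(311), 15) ; 220 (np.int64(292), np.int64(314), 19) ; 224 (np.int64(291), np.int64(315), 21) ; 228 (np.int64(292), np.int64(314), 19) ; 232 (np.int64(293), np.int64(312), 17) ; 236 (np.int64(294), np.int64(310), 17) ; 240 (np.int64(294), np.int64(310), 17) ; 244 (np.int64(294), np.int64(311), 18) ; 248 (np.int64(294), np.int64(311), 18) ; 252 (np.int64(294), np.int64(310), 17) ; 256 (np.int64(294), np.int64(310), 17) ; 260 None ; [ 0.7084079  -0.7058033   0.53362083 -0.06863567] -44.894474
[ 0.7205155  -0.6934388   0.5446926  -0.06084333] -43.90294
ends [[ 0.5485789  -0.07303033  0.096     ]]
[[0.49915201 0.08952028 0.05      ]]
[[0.58452649 0.08523201 0.05      ]]
[[ 0.48519923 -0.20710214  0.05      ]]
button [[0.5409, 0.0568, 0.06], [0.5389, 0.0552, 0.07], [0.537, 0.0535, 0.08]]
button top cam [[0.5389, 0.0547, 0.06], [0.5389, 0.0547, 0.07], [0.5389, 0.0547, 0.08]]
bar top cam [[ 0.53334939 -0.05852818  0.096     ]] [[ 0.51971428 -0.04441992  0.096     ]
 [ 0.54770357 -0.07240978  0.096     ]]
[[330.51507007 273.19721176]]
[[330.56937198 271.23247917]]
[[330.62416061 269.24816147]]
[[330.67944192 267.24398573]]
[[378.08073427 220.18726694]]
```

View pics/crop2.png

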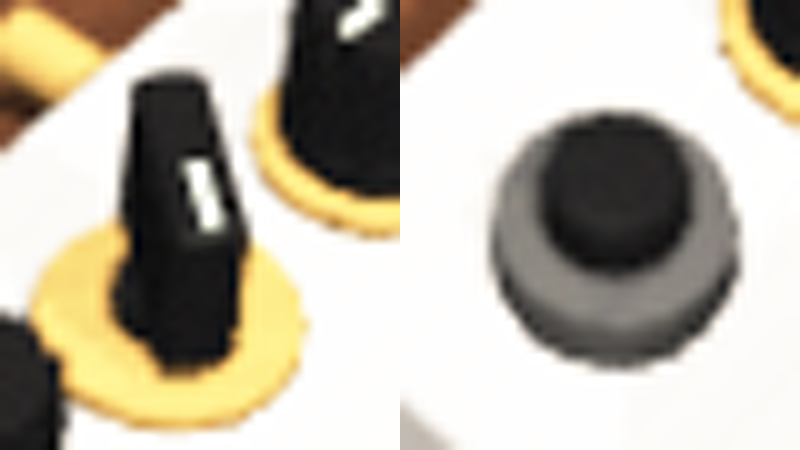

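Request:
send_rows --moves "0 0 0 -0.054 -0.034 0 -0.25; 0 0 0 -0.054 -0.034 0.2 -0.25; 0 0 0 -0.054 -0.034 0.4 -0.25; 0 0 0 -0.054 -0.034 0.5 -0.25; 0 0 0 -0.054 -0.034 0.6 -0.25; 0 0 0 -0.054 -0.034 0.7 -0.25; 0 0 0 -0.054 -0.034 0.77 -0.25; 0 0 0 -0.054 -0.034 0.83 -0.25; 0 0 0 -0.054 -0.034 0.83 -0.25; 0 0 0 -0.054 -0.034 0.83 -0.25"

```text
time: 3.58
eef_pos: [0.5342, -0.0608, 0.08]
tcp_rot: [0.376, 0.927, 0.0, 0.001]
contact_force: [-0.5, 0.1, 0.2]
opening: 0.372
finger_force: 0.0
```

```bash
cat >> h.py <<'E'
def st():
    s=ctrl.get_state(); M=R.from_quat(s['tcp_rot']).as_matrix()
    print(round(s['time'],2),s['eef_pos'].round(4),'F',s['contact_force'].round(2),'T',s['wrist_torque'].round(3),'op',round(s['opening'],3),'ff',s['finger_force'],'yang',np.degrees(np.arctan2(M[1,1],M[0,1])).round(2),'q6',s['qpos'][5].round(3))
    return s,M
E
python3 - <<'E'
from h import *
st(); shot("wrist","pics/w2.png")
E
```

```text
3.58 [ 0.5342 -0.0608  0.08  ] F [-0.5   0.06  0.17] T [-0.007 -0.003  0.053] op 0.372 ff 0.0 yang 45.87 q6 -1.103
```

View pics/w2.png

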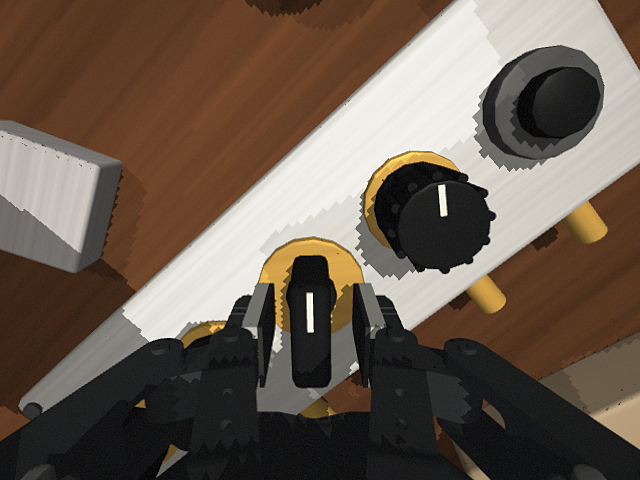

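The bar lies between the pads, at columns 292–330 with the pads at 268 and 360, and is well aligned. I'll close gently.

Request:
send_rows --moves "0 0 0 0 0 0 -0.6; 0 0 0 0 0 0 -0.7; 0 0 0 0 0 0 -0.8; 0 0 0 0 0 0 -1; 0 0 0 0 0 0 -1; 0 0 0 0 0 0 -1" --newtons 30

```text
time: 4.38
eef_pos: [0.5336, -0.0613, 0.0801]
tcp_rot: [0.375, 0.927, -0.001, -0.0]
contact_force: [-4.3, -3.2, 6.0]
opening: 0.157
finger_force: 30.0
```

```bash
python3 -c "
from h import *
st()"
```

```text
4.38 [ 0.5336 -0.0613  0.0801] F [-4.26 -3.16  5.98] T [-0.522  0.699  0.071] op 0.157 ff 30.008254945278168 yang 45.91 q6 -1.103
```

Request:
send_rows --moves "0 0 0 0 -0.005 -0.005 -1; 0 0 0 0 -0.005 -0.005 -1; 0 0 0 0 -0.005 -0.005 -1"

```text
time: 4.75
eef_pos: [0.5334, -0.0614, 0.0803]
tcp_rot: [0.376, 0.927, 0.0, 0.001]
contact_force: [1.0, -1.2, -1.9]
opening: 0.156
finger_force: 29.5
```

```bash
python3 -c "
from h import *
st()"
```

```text
4.75 [ 0.5334 -0.0614  0.0803] F [ 0.97 -1.19 -1.91] T [-0.21  -0.324  0.045] op 0.156 ff 29.482130706310272 yang 45.85 q6 -1.104
```

Request:
send_rows --moves "0 0 0.013 0 0 0 -1; 0 0 0.026 0 0 0 -1; 0 0 0.039 0 0 0 -1; 0 0 0.052 0 0 0 -1; 0 0 0.064 0 0 0 -1"

```text
time: 5.38
eef_pos: [0.5333, -0.0615, 0.0803]
tcp_rot: [0.554, 0.832, -0.0, 0.001]
contact_force: [0.0, -2.7, -1.5]
opening: 0.157
finger_force: 29.6
```

```bash
python3 -c "
from h import *
st()"
```

```text
5.38 [ 0.5333 -0.0615  0.0803] F [ 0.04 -2.71 -1.5 ] T [-0.329 -0.195  0.181] op 0.157 ff 29.55693483352661 yang 22.7 q6 -0.7
```

Request:
send_rows --moves "0 0 0.003 0 0 0 -1; 0 0 0.006 0 0 0 -1"

```text
time: 5.62
eef_pos: [0.5332, -0.0615, 0.0803]
tcp_rot: [0.569, 0.822, 0.0, 0.0]
contact_force: [2.3, -2.2, -2.1]
opening: 0.156
finger_force: 29.4
```

```bash
python3 -c "
from h import *
st()"
```

```text
5.62 [ 0.5332 -0.0615  0.0803] F [ 2.25 -2.19 -2.07] T [-0.459 -0.391  0.029] op 0.156 ff 29.405292570590973 yang 20.66 q6 -0.664
```

Request:
send_rows --moves "0 0 0.003 0 0 0 -1; 0 0 0.006 0 0 0 -1"

```text
time: 5.88
eef_pos: [0.5332, -0.0615, 0.0803]
tcp_rot: [0.585, 0.811, 0.0, 0.0]
contact_force: [2.8, -2.7, -2.8]
opening: 0.159
finger_force: 29.3
```

```bash
python3 -c "
from h import *
st()"
```

```text
5.88 [ 0.5332 -0.0615  0.0803] F [ 2.84 -2.67 -2.83] T [-0.469 -0.491  0.078] op 0.159 ff 29.25357073545456 yang 18.45 q6 -0.626
```

Request:
send_rows --moves "0 0 0.0035 -0.003 0.0015 0 -1; 0 0 0.007 -0.003 0.0015 -0.002 -1"

```text
time: 6.12
eef_pos: [0.5332, -0.0616, 0.0803]
tcp_rot: [0.603, 0.798, 0.0, -0.0]
contact_force: [2.7, -1.5, -6.1]
opening: 0.161
finger_force: 29.2
```

```bash
python3 -c "
from h import *
st()"
```

```text
6.12 [ 0.5332 -0.0616  0.0803] F [ 2.69 -1.46 -6.08] T [-0.336 -0.509  0.08 ] op 0.161 ff 29.159947335720062 yang 15.9 q6 -0.582
```

Request:
send_rows --moves "0 0 0.0035 0 0 0 -1; 0 0 0.007 0 0 0 -1"

```text
time: 6.38
eef_pos: [0.5332, -0.0616, 0.0803]
tcp_rot: [0.62, 0.785, -0.0, -0.0]
contact_force: [3.1, -1.1, -5.1]
opening: 0.162
finger_force: 29.2
```

```bash
python3 -c "
from h import *
st()"
```

```text
6.38 [ 0.5332 -0.0616  0.0803] F [ 3.05 -1.13 -5.12] T [-0.329 -0.561  0.045] op 0.162 ff 29.17285680770874 yang 13.37 q6 -0.538
```

Request:
send_rows --moves "0 0 0.0035 0 0.002 0.003 -1; 0 0 0.007 0 0.002 0.003 -1"

```text
time: 6.62
eef_pos: [0.5332, -0.0616, 0.0802]
tcp_rot: [0.637, 0.771, -0.001, -0.001]
contact_force: [-1.4, -1.4, -0.4]
opening: 0.158
finger_force: 29.9
```

```bash
python3 -c "
from h import *
st()"
```

```text
6.62 [ 0.5332 -0.0616  0.0802] F [-1.4  -1.41 -0.39] T [-0.222  0.183  0.087] op 0.158 ff 29.87766981124878 yang 10.87 q6 -0.494
```

Request:
send_rows --moves "0 0 0.0035 0 0 0 -1; 0 0 0.007 0 0 0 -1"

```text
time: 6.88
eef_pos: [0.5333, -0.0616, 0.0802]
tcp_rot: [0.654, 0.757, -0.0, -0.001]
contact_force: [-2.7, -0.7, 1.1]
opening: 0.16
finger_force: 30.2
```

```bash
python3 -c "
from h import *
st()"
```

```text
6.88 [ 0.5333 -0.0616  0.0802] F [-2.74 -0.65  1.13] T [-0.224  0.515  0.072] op 0.16 ff 30.171994864940643 yang 8.35 q6 -0.45
```

Request:
send_rows --moves "0 0 0.0035 0 -0.001 0 -1; 0 0 0.007 0 -0.001 0 -1"

```text
time: 7.12
eef_pos: [0.5332, -0.0616, 0.0802]
tcp_rot: [0.67, 0.742, -0.0, -0.001]
contact_force: [-4.3, -1.0, 3.5]
opening: 0.16
finger_force: 30.3
```

```bash
python3 -c "
from h import *
st()"
```

```text
7.12 [ 0.5332 -0.0616  0.0802] F [-4.35 -0.99  3.51] T [-0.077  0.691  0.075] op 0.16 ff 30.335057079792023 yang 5.82 q6 -0.406
```

Request:
send_rows --moves "0 0 0.0035 0 -0.001 0 -1; 0 0 0.007 0 -0.001 0 -1"

```text
time: 7.38
eef_pos: [0.5332, -0.0617, 0.0802]
tcp_rot: [0.686, 0.727, -0.0, -0.0]
contact_force: [-3.7, -0.0, 2.8]
opening: 0.159
finger_force: 30.4
```

```bash
python3 -c "
from h import *
st()"
```

```text
7.38 [ 0.5332 -0.0617  0.0802] F [-3.74 -0.    2.79] T [-0.089  0.77   0.049] op 0.159 ff 30.43495148420334 yang 3.3 q6 -0.362
```

Request:
send_rows --moves "0 0 0.0035 0 -0.002 -0.001 -1; 0 0 0.007 0 -0.002 -0.001 -1"

```text
time: 7.62
eef_pos: [0.5331, -0.0616, 0.0802]
tcp_rot: [0.702, 0.712, 0.0, 0.0]
contact_force: [-2.2, 0.7, 1.1]
opening: 0.152
finger_force: 30.2
```

```bash
python3 -c "
from h import *
st()"
```

```text
7.62 [ 0.5331 -0.0616  0.0802] F [-2.16  0.68  1.07] T [0.012 0.479 0.082] op 0.152 ff 30.177154541015625 yang 0.77 q6 -0.318
```

Request:
send_rows --moves "0 0 0.0035 0 -0.001 0 -1; 0 0 0.007 0 -0.001 0 -1"

```text
time: 7.88
eef_pos: [0.5331, -0.0617, 0.0802]
tcp_rot: [0.718, 0.696, 0.0, 0.0]
contact_force: [-1.8, 1.2, -0.2]
opening: 0.165
finger_force: 30.0
```

```bash
python3 -c "
from h import *
st()"
```

```text
7.88 [ 0.5331 -0.0617  0.0802] F [-1.84  1.24 -0.25] T [0.148 0.234 0.042] op 0.165 ff 30.02639651298523 yang -1.75 q6 -0.274
```

Request:
send_rows --moves "0 0 0.0035 0 -0.001 0 -1; 0 0 0.007 0 -0.001 0 -1"

```text
time: 8.12
eef_pos: [0.533, -0.0617, 0.0803]
tcp_rot: [0.733, 0.68, 0.0, 0.0]
contact_force: [0.7, 1.1, -1.1]
opening: 0.161
finger_force: 29.8
```

```bash
python3 -c "
from h import *
st()"
```

```text
8.12 [ 0.533  -0.0617  0.0803] F [ 0.68  1.1  -1.13] T [ 0.155 -0.05   0.057] op 0.161 ff 29.755567610263824 yang -4.27 q6 -0.23
```

Request:
send_rows --moves "0 0 0.0035 0 0 0 -1; 0 0 0.007 0 0 0 -1"

```text
time: 8.38
eef_pos: [0.5329, -0.0617, 0.0803]
tcp_rot: [0.748, 0.664, 0.0, 0.0]
contact_force: [1.4, 0.9, -2.4]
opening: 0.158
finger_force: 29.6
```

```bash
python3 -c "
from h import *
st()"
```

```text
8.38 [ 0.5329 -0.0617  0.0803] F [ 1.41  0.92 -2.4 ] T [ 0.211 -0.21   0.07 ] op 0.158 ff 29.618890285491943 yang -6.79 q6 -0.186
```

Request:
send_rows --moves "0 0 0.0035 0 0.001 0 -1; 0 0 0.007 0 0.001 0 -1"

```text
time: 8.62
eef_pos: [0.5329, -0.0617, 0.0803]
tcp_rot: [0.762, 0.647, 0.0, 0.0]
contact_force: [0.6, 1.7, -2.0]
opening: 0.157
finger_force: 29.6
```

```bash
python3 -c "
from h import *
st()"
```

```text
8.62 [ 0.5329 -0.0617  0.0803] F [ 0.6   1.67 -2.  ] T [ 0.31  -0.255  0.08 ] op 0.157 ff 29.6053147315979 yang -9.31 q6 -0.142
```

Request:
send_rows --moves "0 0 0.0035 0 0.001 0 -1; 0 0 0.007 0 0.001 0 -1"

```text
time: 8.88
eef_pos: [0.5329, -0.0617, 0.0803]
tcp_rot: [0.776, 0.631, -0.0, -0.0]
contact_force: [1.5, 2.2, -1.0]
opening: 0.157
finger_force: 29.7
```

```bash
python3 -c "
from h import *
st()"
```

```text
8.88 [ 0.5329 -0.0617  0.0803] F [ 1.46  2.2  -1.03] T [ 0.297 -0.17   0.093] op 0.157 ff 29.670719504356384 yang -11.82 q6 -0.098
```

Request:
send_rows --moves "0 0 0.0035 0.001 0.001 0 -1; 0 0 0.007 0.001 0.001 0 -1"

```text
time: 9.12
eef_pos: [0.5329, -0.0617, 0.0803]
tcp_rot: [0.79, 0.613, -0.0, -0.0]
contact_force: [-0.8, 1.7, -0.1]
opening: 0.158
finger_force: 29.8
```

```bash
python3 -c "
from h import *
st()"
```

```text
9.12 [ 0.5329 -0.0617  0.0803] F [-0.76  1.67 -0.08] T [0.162 0.03  0.098] op 0.158 ff 29.764406383037567 yang -14.33 q6 -0.054
```

Request:
send_rows --moves "0 0 0.0035 0.001 0 0 -1; 0 0 0.007 0.001 0 0 -1"

```text
time: 9.38
eef_pos: [0.5329, -0.0617, 0.0803]
tcp_rot: [0.803, 0.596, -0.001, -0.0]
contact_force: [-2.5, 1.0, -0.7]
opening: 0.156
finger_force: 29.8
```

```bash
python3 -c "
from h import *
st()"
```

```text
9.38 [ 0.5329 -0.0617  0.0803] F [-2.48  0.96 -0.73] T [-0.001  0.31   0.064] op 0.156 ff 29.84268307685852 yang -16.85 q6 -0.01
```

Request:
send_rows --moves "0 0 0.0035 0 -0.001 0 -1; 0 0 0.007 0 -0.001 0 -1"

```text
time: 9.62
eef_pos: [0.5329, -0.0616, 0.0803]
tcp_rot: [0.816, 0.578, -0.0, -0.0]
contact_force: [-1.9, -1.0, -0.6]
opening: 0.164
finger_force: 29.8
```

```bash
python3 -c "
from h import *
st()"
```

```text
9.62 [ 0.5329 -0.0616  0.0803] F [-1.93 -1.01 -0.57] T [-0.061  0.326  0.113] op 0.164 ff 29.793623685836792 yang -19.37 q6 0.034
```

Request:
send_rows --moves "0 0 0.0035 0 0 0 -1; 0 0 0.007 0 0 0 -1"

```text
time: 9.88
eef_pos: [0.5329, -0.0616, 0.0802]
tcp_rot: [0.828, 0.56, -0.0, -0.0]
contact_force: [-2.5, -0.3, -0.5]
opening: 0.162
finger_force: 29.9
```

```bash
python3 -c "
from h import *
st()"
```

```text
9.88 [ 0.5329 -0.0616  0.0802] F [-2.49 -0.28 -0.53] T [-0.161  0.41   0.166] op 0.162 ff 29.9410343170166 yang -21.88 q6 0.078
```

Request:
send_rows --moves "0 0 0.002 0 0 0 -1; 0 0 0.004 0 0 0 -1"

```text
time: 10.12
eef_pos: [0.5329, -0.0616, 0.0803]
tcp_rot: [0.835, 0.55, -0.0, 0.0]
contact_force: [-2.6, -1.2, -0.8]
opening: 0.162
finger_force: 30.1
```

```bash
python3 -c "
from h import *
st()"
```

```text
10.12 [ 0.5329 -0.0616  0.0803] F [-2.63 -1.23 -0.82] T [-0.306  0.5    0.214] op 0.162 ff 30.055070221424103 yang -23.28 q6 0.103
```

Request:
send_rows --moves "0 0 0.002 0 0 0 -1; 0 0 0.003 0 0 0 -1; 0 0 0.003 0 0 0 -1"

```text
time: 10.5
eef_pos: [0.5329, -0.0616, 0.0803]
tcp_rot: [0.84, 0.542, -0.0, -0.0]
contact_force: [-4.2, -2.0, 0.2]
opening: 0.155
finger_force: 30.1
```

```bash
python3 -c "
from h import *
st()"
```

```text
10.5 [ 0.5329 -0.0616  0.0803] F [-4.18 -2.02  0.23] T [-0.457  0.611  0.198] op 0.155 ff 30.06317138671875 yang -24.33 q6 0.121
```

Request:
send_rows --moves "0 0 0.0025 0 0 0 -1; 0 0 0.004 0 0 0 -1"

```text
time: 10.75
eef_pos: [0.5329, -0.0615, 0.0802]
tcp_rot: [0.847, 0.531, -0.0, -0.0]
contact_force: [-4.1, -3.3, -0.6]
opening: 0.159
finger_force: 30.5
```

```bash
python3 -c "
from h import *
st()"
```

```text
10.75 [ 0.5329 -0.0615  0.0802] F [-4.09 -3.3  -0.55] T [-0.464  0.71   0.316] op 0.159 ff 30.451221764087677 yang -25.79 q6 0.146
```

Request:
send_rows --moves "0 0 0 0 0 0 -1; 0 0 0 0 0 0 -1; 0 0 0 0 0 0 -1"

```text
time: 11.12
eef_pos: [0.5329, -0.0616, 0.0803]
tcp_rot: [0.847, 0.532, -0.0, -0.0]
contact_force: [-4.0, -2.5, 0.6]
opening: 0.158
finger_force: 30.3
```

```bash
python3 -c "
from h import *
st()"
```

```text
11.12 [ 0.5329 -0.0616  0.0803] F [-3.96 -2.5   0.55] T [-0.489  0.713  0.227] op 0.158 ff 30.26577740907669 yang -25.78 q6 0.146
```

The seat is nipped up: about 0.3 N·m while turning and 0.23 N·m held. Now I'll release it and rise.

Request:
send_rows --moves "0 0 0 0 0 0 -0.5; 0 0 0 0 0 0 -0.3; 0 0 0 0 0 0 -0.25; 0 0 0 0 0 0 -0.25; 0 0 0 0 0 0 -0.25; 0 0 0 0 0 -0.1 -0.25; 0 0 0 0 0 -0.25 -0.25; 0 0 0 0 0 -0.45 -0.25; 0 0 0 0 0 -0.45 -0.5; 0 0 0 0 0 -0.45 -1"

```text
time: 12.38
eef_pos: [0.5327, -0.0613, 0.1698]
tcp_rot: [0.847, 0.532, -0.0, -0.0]
contact_force: [0.1, 0.0, -0.3]
opening: 0.049
finger_force: 0.0
```

Request:
send_rows --moves "0 0 0 0.1 -0.04 0 -1; 0 0 0 0.3 -0.13 0 -1; 0 0 0 0.533 -0.23 0 -1; 0 0 0 0.533 -0.23 0 -1; 0 0 0 0.533 -0.23 0 -1; 0 0 0 0.533 -0.23 0 -1"

```text
time: 13.12
eef_pos: [0.5378, 0.0535, 0.1696]
tcp_rot: [0.847, 0.531, -0.001, -0.0]
contact_force: [-0.6, 0.1, -0.5]
opening: 0.001
finger_force: 0.0
```

```bash
python3 - <<'E'
from h import *
st(); c=shot("side","pics/s2.png"); t=shot("top","pics/t2.png"); w=shot("wrist","pics/w3.png")
a=cv2.imread("pics/w3.png")[40:480]; b=cv2.resize(cv2.imread("pics/s2.png")[150:330,270:480],(350,300))
o=np.zeros((600,800,3),np.uint8); o[:300,:436]=cv2.resize(a,(436,300)); o[300:600,:350]=b
o[300:600,360:800]=cv2.resize(cv2.imread("pics/t2.png")[220:320,280:490],(440,300)); cv2.imwrite("pics/c3.png",o)
E
```

```text
13.12 [0.5378 0.0535 0.1696] F [-0.56  0.13 -0.49] T [-0.014 -0.014 -0.046] op 0.001 ff 0.0 yang -25.86 q6 0.363
```

View pics/c3.png

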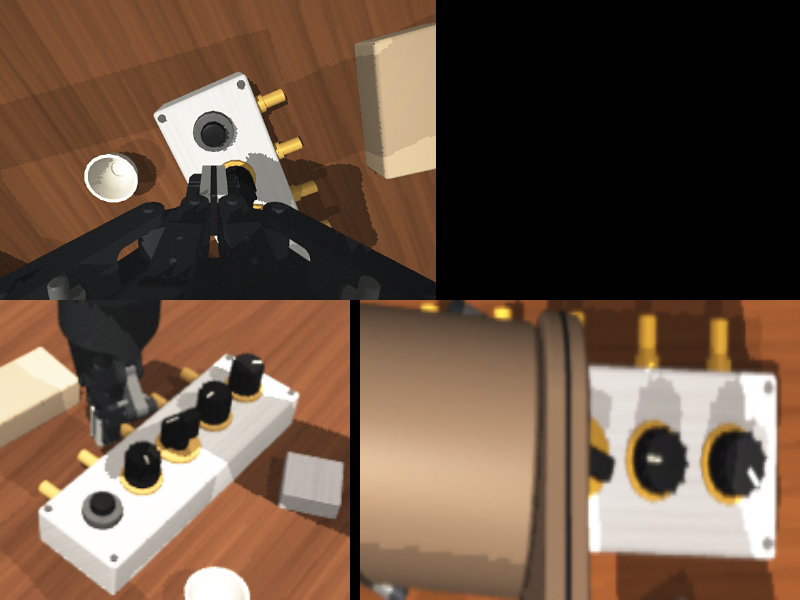

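The composite shows the bar turned to its new angle. In the wrist pane the button sits straight ahead of the closed fingers. Descending.

Request:
send_rows --moves "0 0 0 0.003 0 0.15 -1; 0 0 0 0.003 0 0.27 -1; 0 0 0 0.003 0 0.34 -1; 0 0 0 0.003 0 0.38 -1; 0 0 0 0.003 0 0.38 -1"

```text
time: 13.9
eef_pos: [0.5384, 0.0549, 0.0942]
tcp_rot: [0.847, 0.531, -0.0, -0.0]
contact_force: [0.0, 0.3, -0.2]
opening: 0.003
finger_force: 0.0
```

```bash
python3 -c "
from h import *
st()"
```

```text
13.9 [0.5384 0.0549 0.0942] F [ 0.04  0.28 -0.24] T [-0.05  -0.017 -0.001] op 0.003 ff 0.0 yang -25.79 q6 0.364
```

Request:
send_rows --moves "0 0 0 0 0 0.01 -1; 0 0 0 0 0 0.02 -1; 0 0 0 0 0 0.02 -1"

```text
time: 14.28
eef_pos: [0.5384, 0.0552, 0.0905]
tcp_rot: [0.847, 0.532, 0.0, 0.0]
contact_force: [-0.0, -0.1, -0.3]
opening: -0.005
finger_force: 0.0
```

```bash
python3 -c "
from h import *
st()"
```

```text
14.28 [0.5384 0.0552 0.0905] F [-0.01 -0.15 -0.25] T [ 0.023 -0.019 -0.048] op -0.005 ff 0.0 yang -25.77 q6 0.364
```

Request:
send_rows --moves "0 0 0 0 0 0.01 -1; 0 0 0 0 0 0.015 -1; 0 0 0 0 0 0.015 -1"

```text
time: 14.65
eef_pos: [0.5382, 0.0551, 0.0872]
tcp_rot: [0.847, 0.532, -0.0, -0.0]
contact_force: [0.3, 0.6, -0.1]
opening: -0.0
finger_force: 0.0
```

Request:
send_rows --moves "0 0 0 0 0 0.01 -1; 0 0 0 0 0 0.01 -1"

```text
time: 14.9
eef_pos: [0.5385, 0.0551, 0.0856]
tcp_rot: [0.847, 0.532, 0.0, 0.0]
contact_force: [-0.2, 0.4, 1.9]
opening: -0.002
finger_force: 1.0
```

Request:
send_rows --moves "0 0 0 0 0 0.01 -1; 0 0 0 0 0 0.01 -1"

```text
time: 15.15
eef_pos: [0.5386, 0.0551, 0.0836]
tcp_rot: [0.847, 0.532, 0.0, 0.0]
contact_force: [-0.9, -0.2, 3.8]
opening: 0.001
finger_force: 1.7
```

Request:
send_rows --moves "0 0 0 0 0 0.01 -1; 0 0 0 0 0 0.016 -1; 0 0 0 0 0 0.016 -1"

```text
time: 15.52
eef_pos: [0.5386, 0.0551, 0.0805]
tcp_rot: [0.847, 0.532, 0.0, 0.0]
contact_force: [-1.1, 0.3, 5.9]
opening: 0.001
finger_force: 2.7
```

Request:
send_rows --moves "0 0 0 0 0 0.004 -1; 0 0 0 0 0 0.004 -1"

```text
time: 15.78
eef_pos: [0.5386, 0.0551, 0.08]
tcp_rot: [0.847, 0.532, 0.0, 0.0]
contact_force: [-1.7, -0.1, 7.2]
opening: -0.001
finger_force: 3.5
```

Request:
send_rows --moves "0 0 0 0 0 0.003 -1; 0 0 0 0 0 0.006 -1; 0 0 0 0 0 0.006 -1"

```text
time: 16.15
eef_pos: [0.5387, 0.0551, 0.08]
tcp_rot: [0.847, 0.532, -0.0, -0.0]
contact_force: [-4.5, 0.6, 13.6]
opening: 0.004
finger_force: 6.3
```

The button has bottomed: the force jumped to 13.6 N with no further travel. I'll hold for over 1 s, then release straight up.

Request:
send_rows --moves "0 0 0 0 0 0 -1; 0 0 0 0 0 0 -1; 0 0 0 0 0 0 -1; 0 0 0 0 0 0 -1; 0 0 0 0 0 0 -1; 0 0 0 0 0 0 -1; 0 0 0 0 0 0 -1; 0 0 0 0 0 0 -1; 0 0 0 0 0 0 -1; 0 0 0 0 0 0 -1"

```text
time: 17.4
eef_pos: [0.5387, 0.0551, 0.08]
tcp_rot: [0.847, 0.532, -0.0, 0.0]
contact_force: [-4.8, -0.9, 12.9]
opening: -0.0
finger_force: 6.3
```

Request:
send_rows --moves "0 0 0 0 0 -0.02 -1; 0 0 0 0 0 -0.05 -1; 0 0 0 0 0 -0.15 -1; 0 0 0 0 0 -0.35 -1; 0 0 0 0 0 -0.6 -1; 0 0 0 0 0 -0.6 -1; 0 0 0 0 0 -0.6 -1; 0 0 0 0 0 -0.6 -1"

```text
time: 18.4
eef_pos: [0.537, 0.0552, 0.1959]
tcp_rot: [0.847, 0.532, -0.002, -0.001]
contact_force: [-0.8, -0.2, -0.3]
opening: -0.001
finger_force: 0.0
```

```bash
python3 -c "
from h import *
st(); shot('wrist','pics/w4.png')"
```

```text
18.4 [0.537  0.0552 0.1959] F [-0.81 -0.19 -0.26] T [ 0.029 -0.01   0.033] op -0.001 ff 0.0 yang -25.78 q6 0.364
```

View pics/w4.png

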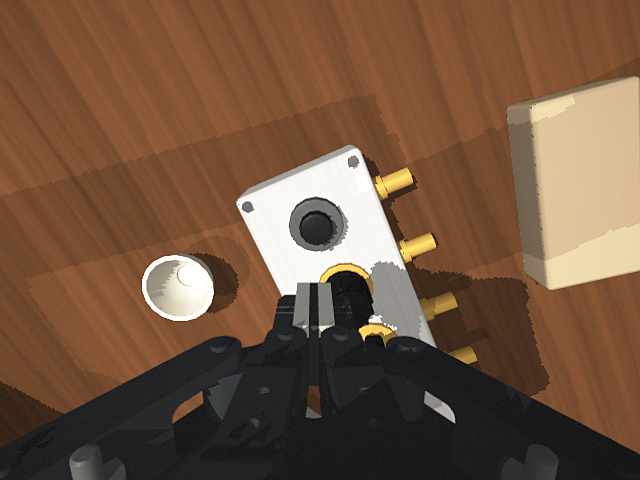

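The button, at (317,228), is up again and the robot is clear of everything. Handing in.

```bash
python3 -c "
from plant import ctrl
print(ctrl.sign_off())"
```

```text
the job is handed in; nothing more can be done
None
```

I turned the bar valve shut and nipped it up (about 0.3 N·m while turning, about 0.23 N·m held), held the push button fully down for over 1 s and released it, and handed the job in; the hand-in returned no verdict.

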